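# Dispense one tube cap and park it in the blue bay

## Task

Press the red plunger of the cap dispenser all the way down once and let it come fully back up, so that a single orange cap comes out into the trough. Then push that cap sideways along the trough floor with the fingertips until it lies wholly on the blue floor of the blue bay, and leave it lying flat there. Do not lift the cap, do not bring out a second one, and leave the bottle, the jar and the tip box where they stand.

Things in the scene. Friction and masses are not known exactly. Their poses are not given: they have to be found in the camera images.
- dispenser: fixed tube-cap dispenser. Origin on the table under the centre of the cap magazine; z up, caps come out along its -x, the trough runs along its y. White housing behind the magazine: x 22 to 128 mm, y +-32 mm, top 50 mm above the table. Inside, a steel pusher moves 3.2 mm for each 1 mm of plunger, shoves the lowest cap out and draws back with the plunger; the next cap then drops
- magazine_top (a point): centre of the open top of the clear cap magazine, 66 mm above the table; the magazine reaches 23 mm from it in x and 29 mm in y
- landing (a point): point on the trough floor (flat aluminium, 12 mm above the table), 72 mm along -x from the dispenser's origin, where the ejected cap's centre comes to lie (up to 15 mm farther along -x, against the curb, if pressed fast). Free floor 32 mm to the low grey curb (-x side), 50 mm to the magazine (+x side), 111 mm to the grey end stops (+-y); curb and stops rise 10 mm above the floor
- plunger_top (a point): centre of the top of the red round plunger head (40 mm diameter, 10 mm thick), 88 mm above the table when up, 70 mm along +x from the dispenser's origin
- plunger (a joint): travel of the plunger: 0 = up, grows downward to 0.024 m at its stop. The spring needs about 3 N to start and 7 to 9 N at the bottom when pressed slowly (plus about 3 N for each 0.1 m/s of speed); it comes back up by itself in under 1 s
- cap1: the orange ribbed tube cap that comes out: a disc 34 mm in diameter, 14 mm high, 10 to 17 g. Origin at the centre of its underside. It starts lowest in the magazine, on the floor
- cap2: same cap, second in the magazine; origin at the centre of its underside. It must stay in the magazine
- cap3: same cap, third (top) in the magazine; origin at the centre of its underside. It must stay in the magazine
- blue_bay: the bay with the blue floor, at one end of the trough (either end, it changes). Origin at the centre of its floor, at floor level, 78 mm along the trough from where the cap comes out; axes parallel to the dispenser's. Its blue floor is flush, 70 mm (x) by 64 mm (y); blue rails 6 mm thick and 10 mm high run along y at x = -36 and +36 mm; it is open towards the middle of the trough and the grey end stop closes its other end, 1 mm beyond the blue
- white_bay: the same bay with a white floor, at the other end of the trough; not wanted
- bottle: bystander: amber glass bottle, 40 mm diameter, 75 mm high, origin at the centre of its underside
- jar: bystander: white jar with a green cap, 38 mm diameter, 45 mm high, origin at the centre of its underside
- tip_box: bystander: grey pipette-tip box, 62 x 44 x 46 mm, origin at the centre of its underside
Things that resemble listed ones, but are neither listed nor needed, are in the scene too. Leave any pink look-alike of the cap3 alone.

How it is judged (in metres and radians):
On the way, in this order (a step that is already met when the one before it is completed fails the run):
1. the plunger is pressed all the way down and the lowest cap is out in the trough (value of joint plunger above 0.021 m and x of cap1 in the frame of dispenser below -0.055 m), for 0.05 s.
2. the plunger is back up, the cap still out in the trough between the bays (value of joint plunger below 0.003 m and x of cap1 in the frame of dispenser below -0.05 m and not (y of cap1 in the frame of blue_bay between -0.0175 and 0.0175 m and x of cap1 in the frame of blue_bay between -0.02 and 0.02 m and z of cap1 in the frame of dispenser between 0.009 and 0.016 m and angle between cap1's own z axis and vertical below 0.1 rad)), for 0.1 s.
3. the cap lies wholly on the blue floor (y of cap1 in the frame of blue_bay between -0.0175 and 0.0175 m and x of cap1 in the frame of blue_bay between -0.02 and 0.02 m and z of cap1 in the frame of dispenser between 0.009 and 0.016 m and angle between cap1's own z axis and vertical below 0.1 rad), for 0.1 s.
At the end, for the whole second after the job is handed in: cap1 lies flat (within 0.1 rad) and at rest on the trough floor wholly on the blue floor (centre within 17.5 mm of the bay's centre along the trough and 20 mm across), the plunger is up (under 3 mm), and the other two caps are still in the magazine, one step lower (within 8 mm of its axis) (all of step 3 and linear speed of cap1 below 0.02 m/s and value of joint plunger below 0.003 m and horizontal distance between each of cap2, cap3 and dispenser below 0.008 m and z of cap2 in the frame of dispenser below 0.016 m and z of cap3 in the frame of dispenser below 0.03 m); the robot touches nothing.
It fails at once if the cap is lifted (more than 12 mm off the floor) or tipped over (z of cap1 in the frame of dispenser above 0.024 m or angle between cap1's own z axis and vertical above 0.7 rad).
It fails at once if a second cap comes out of the magazine or is taken from it (horizontal distance between any of cap2, cap3 and dispenser above 0.02 m or height (world z) of cap2 above 0.05 m or height (world z) of cap3 above 0.064 m).
It fails at once if a bystander is moved more than 20 mm or tipped (distance of any of bottle, jar, tip_box from where it was at the start of the episode above 0.02 m or angle between any of bottle, jar, tip_box's own z axis and vertical above 0.4 rad).
It also fails if it takes over 43 s, if anything falls off the work surface, if the arm or the gripper's body presses on something with over 40 N, if the wrist force passes 120 N, or if a joint passes its speed limit or range.

## Robot

A 7-joint arm with a two-finger parallel gripper is mounted at the origin on the work surface. World frame = base frame: x ahead of the robot, y to its left, z up, the work surface at z = 0. Lengths are in mm, angles in rad, forces in N, time in s.
With the tool pointing down it reaches from about 400 to 875 mm from the base axis. Payload 19.3 kg.
Tool frame: the origin (TCP) lies midway between the tips of the shut fingers; the grasp point (between the pads) lies 19 mm behind it; z points along the fingers, y is the line along which they close (so a half turn about z gives the same grasp; the last joint's range is limited). The gripper opens to 85 mm and grips with 20 to 120 N. Pads are 22 mm wide; open, the fingers measure 114 mm over their backs; the gripper's body (76 mm by 85 mm) begins 54 mm behind the grasp point. The pads swing forward as they close: fully open they stand 13 mm farther back than shut.
Start: joints at [1.107, 0.521, -0.036, 1.599, 0.021, 1.021, -0.113], TCP at [239.785, -577.164, 231.291] pointing down, gripper open.
Joint ranges: [-2.91, 2.91], [-0.3, 2.13], [-1.5, 1.42], [0.17, 2.43], [-1.26, 4.41], [0.16, 1.93], [-2.52, 2.52]. Speed limits (rad/s): [1.89, 1.89, 2.39, 2.39, 3.01, 3.01, 3.01].

## Interface

Orientations are given as a unit quaternion [x, y, z, w].
In Python, from workcell import * gives the robot as it stands. The module is installed in compiled form; this text tells all that it offers.
- The arm moves only by the tool drive_tool, never from a script. Its argument "moves" is text: rows parted by semicolons, each of 7 numbers parted by spaces: the turn, a rotation vector about the tool's x, y, z in rad, then the shift along the tool's x, y, z in mm, then the finger opening in mm, from 0 to 85.4. A call has 1 to 20 rows; each row shifts and turns the commanded pose from where the row before left it, along the tool's axes as they then stand; what a row does not reach is not made up. A row lasts 1/8 s, in which the tool goes at most 62.5 mm and 10.7 degrees, less where a joint would pass 70% of its speed; a pose out of reach is approached as far as the arm can. A call is refused whole if a number of a shift passes 62.5 or a number of a turn 0.188, either way. A call with a gripper value outside its range is refused whole. The fingers move at their own pace and stop on an object; "grip_force" is the grip in N (left out, the last holds). Time passes only in rows, so rows that do not move let the fingers close. It gives the time, the measured TCP pose, the force, the opening and the grip force at its end, in the units of the state.
- sense(): the state, without advancing time (a new reading comes with each control period).
- capture(name): name is "scene" or "top"; returns a dict with "pixels" (480x640x3 uint8, red, green, blue), "fx", "fy", "cx", "cy" (pixels), "distortion" ([k1, k2, p1, p2, k3] as OpenCV has them; the pictures are not rectified), "cam_to_world" (4x4, takes a point from camera to world coordinates). Camera axes: x right, y up, looking along -z (the intrinsics and any distortion apply to the point x, -y, -z); pixel columns grow to the right and rows downward; lengths in mm; the calibration is good to about 2 mm. A picture is of the moment at which its call begins. There is no depth.
- sign_off(): hands the job in; it is judged then, once.
The state is a dict: "clock": time; "joint_positions": joint angles; "qvel": joint speeds; "joint_torque": joint torques, N m; "tcp_pos": TCP position; "tcp_rot": TCP orientation; "contact_force": force on the tool from outside, world axes, zero at the start; "moment": the same for the moment, N m; "opening": finger opening in mm; "finger_force": force on a finger pad.
Only numpy, scipy, OpenCV 4.12 (cv2) and the standard library are available. Lean on these libraries where they do the work, as an engineer would, in place of code of your own. Each camera call takes 0.05 s, during which the arm holds its last target. There are 200 camera calls.

## Working session

There is one attempt and no reset: what is moved stays moved. The work goes in short steps, Python scripts to look and compute and a tool call to move; the robot and the scene stay as the last step left them, time stands still between calls to the robot, and variables do not carry over. Pictures are saved under pics/ and viewed, at most 10 in all, crops included, and the job is handed in when it is done.

Besides the shell and the picture viewer there is one more tool, called after "Emit:" by a JSON object that holds its "method" and its "body", one argument or row to a line. drive_tool: Moves the arm, as the interface text tells. Its arguments: {"type":"object","properties":{"moves":{"type":"string"},"grip_force":{"type":"number"}},"required":["moves"]}

```bash
mkdir -p pics
cat > h.py <<'E'
from workcell import *
import numpy as np, cv2
def snap(n,f):
    c=capture(n); cv2.imwrite(f,c["pixels"][:,:,::-1]); 
    np.savez(f[:-4],**{k:np.array(v) for k,v in c.items()}); return c
def K(c): return np.array([[c["fx"],0,c["cx"]],[0,c["fy"],c["cy"]],[0,0,1.]])
def topix(c,P):
    T=np.linalg.inv(np.array(c["cam_to_world"])); p=(T[:3,:3]@np.atleast_2d(P).T).T+T[:3,3]
    p=p*[1,-1,-1]; return cv2.projectPoints(p.astype(float),np.zeros(3),np.zeros(3),K(c),np.array(c["distortion"],float))[0][:,0]
def toworld(c,uv,z):
    u=cv2.undistortPoints(np.array(uv,float).reshape(-1,1,2),K(c),np.array(c["distortion"],float))[:,0]
    T=np.array(c["cam_to_world"]); d=np.c_[u[:,0],-u[:,1],-np.ones(len(u))]@T[:3,:3].T; o=T[:3,3]
    return o+d*((z-o[2])/d[:,2])[:,None]
E
python3 - <<'E'
from h import *
for n in("top","scene"):
    c=snap(n,f"pics/{n}0.png"); print(n,np.round(c["cam_to_world"],2).tolist(),c["fx"],c["distortion"])
s=sense(); print(s)
E
```

```text
top [[0.02, 1.0, -0.06, 519.47], [-1.0, 0.02, -0.05, -14.97], [-0.05, 0.06, 1.0, 714.25], [0.0, 0.0, 0.0, 1.0]] 476.8879258940908 [-0.06717729  0.          0.          0.          0.        ]
scene [[0.4, -0.64, 0.65, 1061.54], [0.91, 0.29, -0.28, -217.92], [-0.01, 0.71, 0.71, 590.15], [0.0, 0.0, 0.0, 1.0]] 481.0679466030585 [-0.10059385  0.          0.          0.          0.        ]
{'clock': 0.1, 'joint_positions': array([ 1.10682535,  0.52196647, -0.03632848,  1.59992969,  0.02121796,
        1.02105927, -0.11279404]), 'qvel': array([ 0.0023451 ,  0.00020261,  0.00026848, -0.00113312,  0.00109342,
        0.00054551, -0.00039256]), 'joint_torque': array([ 6.74402516e-03, -9.28482127e+01,  1.98629647e+00, -3.70536339e+01,
        1.84331217e-02,  5.31952071e-03,  3.42236319e-05]), 'tcp_pos': array([ 239.65522201, -576.92330184,  230.78337907]), 'tcp_rot': array([ 9.80679984e-01,  1.95618326e-01, -1.34882190e-04, -4.69659657e-04]), 'contact_force': array([ 0.17648363, -0.30721048, -0.21049471]), 'moment': array([ 0.01035961, -0.00328371,  0.05575855]), 'finger_force': 0.0, 'opening': 85.35635765900716}
```

View pics/top0.png

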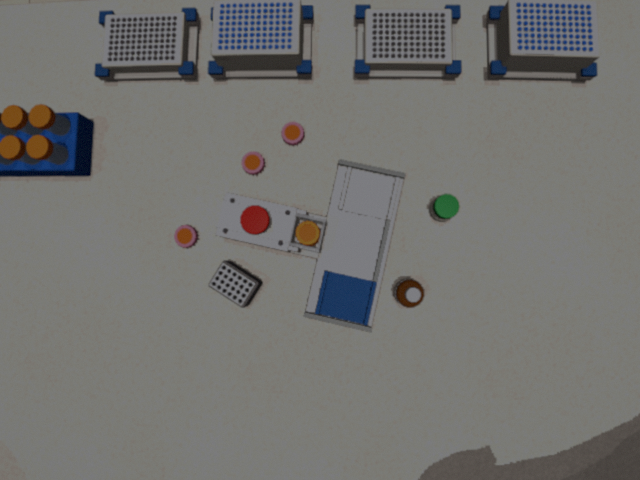

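View pics/scene0.png

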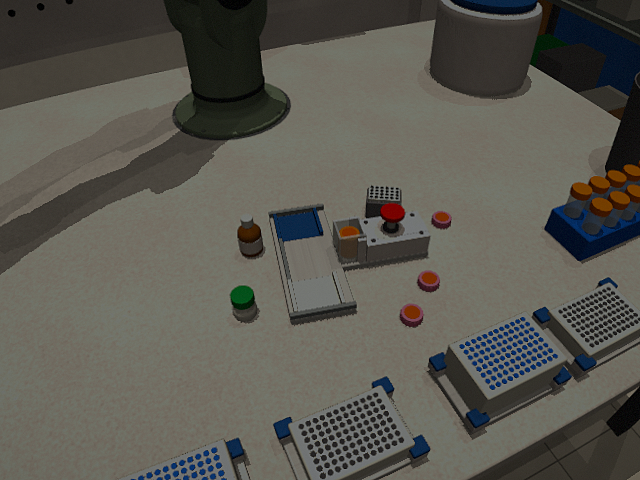

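The top view shows the red plunger at (255,220), the magazine with an orange cap at (307,233), the blue bay at (346,297), the bottle at (410,293), the jar at (445,207) and the tip box at (235,284). The pink-rimmed caps at (292,133), (252,163) and (185,237) are look-alikes lying on the table. The real caps are stacked in the clear magazine next to the red plunger. Next I fit the dispenser pose.

```bash
cat > fit.py <<'E'
from h import *
from scipy.optimize import least_squares
obs=[]
for n in("top","scene"):
    c=dict(np.load(f"pics/{n}0.npz")); c["fx"]=float(c["fx"])
    hsv=cv2.cvtColor(c["pixels"],cv2.COLOR_RGB2HSV)
    def blob(m,near):
        k,l,s,ce=cv2.connectedComponentsWithStats(m.astype(np.uint8))
        i=[j for j in range(1,k) if s[j,4]>60]; j=min(i,key=lambda j:np.hypot(*(ce[j]-near)))
        return ce[j],s[j,4],(l==j)
    H,S,V=[hsv[...,i].astype(int) for i in range(3)]
    r=blob(((H<5)|(H>175))&(S>180)&(V>80),(255,220) if n=="top" else (392,213))
    b=blob((H>100)&(H<125)&(S>120)&(V>40),(346,297) if n=="top" else (300,224))
    q=cv2.boxPoints(cv2.minAreaRect(np.argwhere(b[2])[:,::-1].astype(np.float32)))
    print(n,r[:2],b[:2],q.round(1).tolist()); obs.append((c,r[0],b[0]))
def pts(p):
    x,y,a=p; R=np.array([[np.cos(a),-np.sin(a)],[np.sin(a),np.cos(a)]])
    f=lambda l:np.r_[R@l[:2]+[x,y],l[2]]
    return f([70,0,88]),f([-72,78,14])
def res(p):
    P=pts(p); return np.concatenate([np.r_[topix(c,P[0])[0]-r,topix(c,P[1])[0]-b] for c,r,b in obs])
s=least_squares(res,[500,10,1.33]); print(s.x,np.degrees(s.x[2]),res(s.x).round(1))
P=pts(s.x);print("plunger",P[0],"blue",P[1])
x,y,a=s.x; print("landing",x-72*np.cos(a),y-72*np.sin(a))
E
python3 fit.py
```

```text
top (array([254.64455782, 219.6122449 ]), np.int32(588)) (array([345.50420168, 297.5409111 ]), np.int32(2261)) [[314.79998779296875, 312.79998779296875], [324.3999938964844, 270.6000061035156], [376.0, 282.3999938964844], [366.3999938964844, 324.6000061035156]]
scene (array([392.13442623, 210.76393443]), np.int32(305)) (array([297.34018692, 225.67009346]), np.int32(1070)) [[272.79998779296875, 214.0], [318.20001220703125, 206.5], [322.8999938964844, 234.39999389648438], [277.5, 241.89999389648438]]
[567.58540881  39.29041752   1.36433465] 78.17061755361013 [-0.  -0.6  0.3 -0.2 -0.  -0.7 -0.1 -0.7]
plunger [581.93526938 107.80378485  88.        ] blue [476.48208578 -15.19062994  14.        ]
landing 552.8255522224594 -31.180474577257726
```

Emit:
{"method": "drive_tool", "body": {
  "moves": "0 0 0.15 0 0 0 0;0 0 0.15 0 0 0 0;0 0 0.15 0 0 0 0;0 0 0.15 0 0 0 0;0 0 0 12 -46 0 0;0 0 0 12 -46 0 0;0 0 0 12 -46 0 0;0 0 0 12 -46 0 0;0 0 0 12 -46 0 0;0 0 0 12 -46 0 0;0 0 0 12 -46 0 0;0 0 0 12 -46 0 0;0 0 0 12 -46 0 0;0 0 0 12 -46 0 0;0 0 0 12 -46 0 0;0 0 0 12 -46 0 0;0 0 0 12 -46 0 0;0 0 0 12 -46 0 0;0 0 0 12 -46 0 0;0 0 0 12 -46 0 0"
}}

```text
clock: 2.6
tcp_pos: [578.8, 105.3, 231.1]
tcp_rot: [0.995, -0.103, -0.0, 0.0]
contact_force: [1.1, -1.7, 0.1]
opening: -0.5
finger_force: 0.0
```

Emit:
{"method": "drive_tool", "body": {
  "moves": "0 0 0 2.4 -3 35 0;0 0 0 0 0 35 0;0 0 0 0 0 35 0;0 0 0 0 0 26 0;0 0 0 0 0 4 0;0 0 0 0 0 4 0;0 0 0 0 0 4 0;0 0 0 0 0 4 0;0 0 0 0 0 0 0"
}}

```text
clock: 3.72
tcp_pos: [581.9, 106.4, 84.6]
tcp_rot: [0.995, -0.103, 0.001, -0.0]
contact_force: [1.1, 0.4, 2.9]
opening: 0.0
finger_force: 1.6
```

Emit:
{"method": "drive_tool", "body": {
  "moves": "0 0 0 0 0 3 0;0 0 0 0 0 3 0;0 0 0 0 0 3 0;0 0 0 0 0 3 0;0 0 0 0 0 3 0;0 0 0 0 0 3 0;0 0 0 0 0 2 0;0 0 0 0 0 0 0"
}}

```text
clock: 4.72
tcp_pos: [581.9, 106.5, 64.7]
tcp_rot: [0.995, -0.103, 0.0, -0.0]
contact_force: [1.1, 0.7, 6.8]
opening: 0.2
finger_force: 3.1
```

Emit:
{"method": "drive_tool", "body": {
  "moves": "0 0 0 0 0 1 0;0 0 0 0 0 1 0;0 0 0 0 0 0 0"
}}

```text
clock: 5.1
tcp_pos: [582.1, 106.5, 63.9]
tcp_rot: [0.995, -0.103, 0.001, -0.0]
contact_force: [-5.4, -1.8, 26.4]
opening: -0.2
finger_force: 13.1
```

Emit:
{"method": "drive_tool", "body": {
  "moves": "0 0 0 0 0 -5 0;0 0 0 0 0 -8 0;0 0 0 0 0 -10 0;0 0 0 0 0 -20 0;0 0 0 0 0 -30 0;0 0 0 0 0 -30 0;0 0 0 20 0 0 0;0 0 0 40 0 0 0;0 0 0 40 0 0 0;0 0 0 0 0 0 0"
}}

```text
clock: 6.35
tcp_pos: [680.6, 84.7, 164.9]
tcp_rot: [0.995, -0.104, -0.0, 0.0]
contact_force: [-1.0, -1.1, 0.8]
opening: -0.0
finger_force: 0.0
```

Run:
```python
from h import *
c=snap("top","pics/t1.png"); s=snap("scene","pics/s1.png")
a=c["pixels"][140:350,160:460]; b=s["pixels"][160:340,220:460]
v=np.vstack([cv2.resize(a,(420,294)),cv2.resize(b,(420,300))]); cv2.imwrite("pics/v1.png",v[:,:,::-1]); print(sense()["tcp_pos"])
```

```text
[678.64217452  85.93834888 165.02270247]
```

View pics/v1.png

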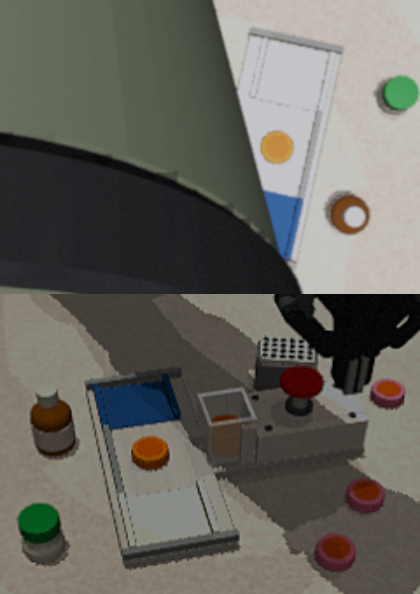

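The cap is out in the trough, at about (358,245) in the top view and (306,248) in the scene view. The plunger is up. Now I measure the cap.

Run:
```python
from h import *
x,y,a=567.585,39.29,1.36433; R=np.array([[np.cos(a),-np.sin(a)],[np.sin(a),np.cos(a)]])
for n,near,z in(("t1",(358,245),26),("s1",(306,253),22)):
    c=dict(np.load(f"pics/{n}.npz")); h=cv2.cvtColor(c["pixels"],cv2.COLOR_RGB2HSV)
    m=cv2.inRange(h,(5,120,60),(22,255,255)); k,l,s,ce=cv2.connectedComponentsWithStats(m)
    j=min(range(1,k),key=lambda j:np.hypot(*(ce[j]-near)) if s[j,4]>40 else 1e9)
    w=toworld(c,ce[j],z)[0]; print(n,ce[j],s[j],w,"disp",R.T@(w[:2]-[x,y]))
p=R@[-72,-45]+[x,y]; print("behind",p)
```

```text
t1 [357.4035533  244.71573604] [347 234  22  23 394] [553.05739117 -30.67598627  26.        ] disp [-71.45820626  -0.12414329]
s1 [305.50148368 254.65875371] [295 245  22  21 337] [555.90263929 -31.94479455  22.        ] disp [-72.11678371  -3.16907137]
behind [596.86908002 -40.40593877]
```

Emit:
{"method": "drive_tool", "body": {
  "moves": "0 0 0 -14 35 0 20;0 0 0 -14 35 0 20;0 0 0 -14 35 0 20;0 0 0 -12.4 35.4 0 20;0 0 0 0 0 40 20;0 0 0 0 0 40 20;0 0 0 0 0 30 20;0 0 0 0 0 15 20;0 0 0 0 0 10 20;0 0 0 0 0 0 20;0 0 0 0 0 0 20"
}}

```text
clock: 7.82
tcp_pos: [597.8, -40.4, 31.2]
tcp_rot: [0.995, -0.103, 0.001, -0.0]
contact_force: [-0.5, 0.1, -0.2]
opening: 20.1
finger_force: 0.0
```

Emit:
{"method": "drive_tool", "body": {
  "moves": "0 0 0 0 0 6 20;0 0 0 0 0 4 20;0 0 0 0 0 3 20;0 0 0 0 0 0 20;0 0 0 -5 0 0 20;0 0 0 -5 0 0 20;0 0 0 -5 0 0 20;0 0 0 -5 0 0 20;0 0 0 -5 0 0 20;0 0 0 -5 0 0 20;0 0 0 -5 0 0 20;0 0 0 -5 0 0 20;0 0 0 -5 0 0 20;0 0 0 -5 0 0 20;0 0 0 -5 0 0 20;0 0 0 -5 0 0 20;0 0 0 -5 0 0 20;0 0 0 -5 0 0 20;0 0 0 -5 0 0 20;0 0 0 0 0 0 20"
}}

```text
clock: 10.32
tcp_pos: [523.6, -24.9, 17.3]
tcp_rot: [0.995, -0.103, -0.0, -0.0]
contact_force: [0.5, 0.6, 0.1]
opening: 20.0
finger_force: 0.0
```

Run:
```python
from h import *
c=snap("top","pics/t2.png"); s=snap("scene","pics/s2.png")
a=c["pixels"][140:350,160:460]; b=s["pixels"][160:340,220:460]
v=np.vstack([cv2.resize(a,(420,294)),cv2.resize(b,(420,300))]); cv2.imwrite("pics/v2.png",v[:,:,::-1]); print(sense()["tcp_pos"])
```

```text
[523.99607978 -25.03518549  17.32907913]
```

View pics/v2.png

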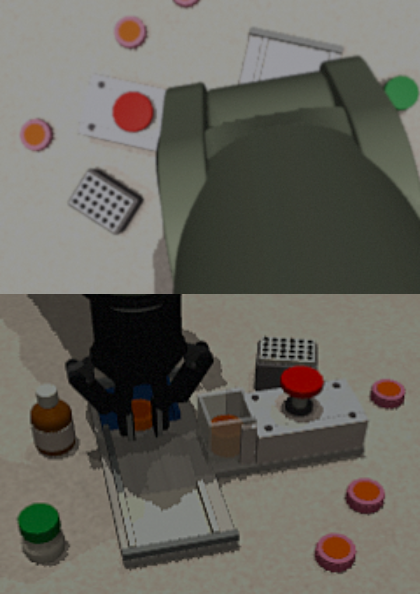

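The cap sits cradled ahead of the fingertips at the mouth of the bay. I push on another 23 mm, then back off.

Emit:
{"method": "drive_tool", "body": {
  "moves": "0 0 0 -5 0 0 20;0 0 0 -5 0 0 20;0 0 0 -5 0 0 20;0 0 0 -4 0 0 20;0 0 0 -3 0 0 20;0 0 0 -1 0 0 20;0 0 0 0 0 0 20;0 0 0 6 0 0 20;0 0 0 15 0 0 20;0 0 0 20 0 0 20;0 0 0 20 0 0 20;0 0 0 20 0 -10 20;0 0 0 10 0 -40 20;0 0 0 0 0 -50 20;0 0 0 20 0 -40 20;0 0 0 50 0 0 20;0 0 0 50 0 0 20;0 0 0 50 0 0 20;0 0 0 0 0 0 20"
}}

```text
clock: 12.8
tcp_pos: [758.9, -74.7, 155.8]
tcp_rot: [0.995, -0.103, 0.0, 0.0]
contact_force: [0.2, 1.1, -0.2]
opening: 20.1
finger_force: 0.0
```

Run:
```python
from h import *
c=snap("top","pics/t3.png"); s=snap("scene","pics/s3.png")
a=c["pixels"][140:350,160:460]; b=s["pixels"][160:340,220:460]
v=np.vstack([cv2.resize(a,(420,294)),cv2.resize(b,(420,300))]); cv2.imwrite("pics/v3.png",v[:,:,::-1]); print(sense()["tcp_pos"])
x,y,a=567.585,39.29,1.36433; R=np.array([[np.cos(a),-np.sin(a)],[np.sin(a),np.cos(a)]])
for n,near,z in(("t3",(346,298),26),("s3",(297,222),22)):
    c=dict(np.load(f"pics/{n}.npz")); h=cv2.cvtColor(c["pixels"],cv2.COLOR_RGB2HSV)
    m=cv2.inRange(h,(5,120,60),(22,255,255)); k,l,st,ce=cv2.connectedComponentsWithStats(m)
    j=min(range(1,k),key=lambda j:np.hypot(*(ce[j]-near)) if st[j,4]>40 else 1e9)
    w=toworld(c,ce[j],z)[0]; print(n,ce[j],st[j],"disp",R.T@(w[:2]-[x,y]))
```

```text
[756.56920222 -73.87732583 156.43131524]
t3 [346.20316027 297.39051919] [335 286  24  24 443] disp [-72.46806644  77.22089146]
s3 [291.26415094 223.33018868] [287 215   9  17 106] disp [-82.45143229  75.95714255]
```

View pics/v3.png

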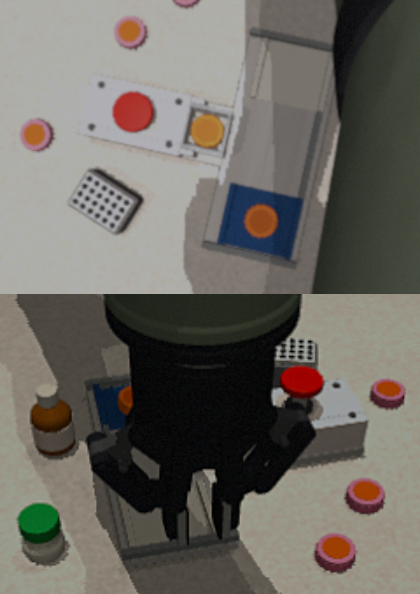

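The cap lies flat in the middle of the blue floor, at (-72.5, 77.2) against a target of (-72, 78). The plunger is up, the magazine caps are in place and the robot is clear of everything, so I hand the job in.

```bash
python3 -c "
from workcell import *
print(sign_off())"
```

```text
the job is handed in; nothing more can be done
None
```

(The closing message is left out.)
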